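# Find the rattling housing and hold it out over the scrap bin

### The arm

A 6-joint arm with a two-finger parallel gripper is mounted at the origin on the work surface. World frame = base frame: x ahead of the robot, y to its left, z up, the work surface at z = 0. Lengths are in m, angles in degrees, forces in N, time in s.
With the tool pointing down it reaches from about 0.35 to 0.775 m from the base axis. Payload 5.5 kg.
Tool frame: the origin (TCP) lies at the very end of the fingers, on their centre line; the grasp point (between the pads) lies 19 mm behind it; z points along the fingers, y is the line along which they close (so a half turn about z gives the same grasp; the last joint's range is limited). The gripper opens to 85 mm and grips with 20 to 120 N. Pads are 22 mm wide; open, the fingers measure 114 mm over their backs; the gripper's body (76 mm by 85 mm) begins 54 mm behind the grasp point. The pads swing forward as they close: fully open they stand 13 mm farther back than shut.
Start: joints at [56.459, 17.945, 2.641, 74.691, 0, 82.002], TCP at [0.248, 0.519, 0.231] pointing down, gripper open.
Joint ranges: [-158.12, 158.12], [-49.38, 96.58], [-58.88, 72.47], [-126.05, 133.96], [-84.25, 85.87], [-180, 180]. Speed limits (degrees/s): [147.25, 147.25, 180, 180, 180, 180].

### API

Orientations are given as [roll, pitch, yaw] about the fixed x, y, z axes, in that order (R = Rz(yaw) Ry(pitch) Rx(roll)).
In Python, from bench import get_obs, get_image, camera_params, hand_in gives the robot as it stands.
- The arm moves only by the shell command python3 -m crank 'ROWS' [FORCE]. ROWS is JSON, a list of rows, each a list of 3 entries, a list of its own where there are three numbers: the turn, a rotation vector about the tool's x, y, z in rad, then the shift along the tool's x, y, z in mm, then the finger opening in mm, from 0 to 85.4. A call has 1 to 20 rows; each row is the pose to reach, as a shift and turn from the pose commanded when the call began, along the tool's axes at that moment; what a row does not reach only later rows make up. A row lasts 1/8 s, in which the tool goes at most 62.5 mm and 10.7 degrees, less where a joint would pass 70% of its speed; a pose out of reach is approached as far as the arm can. A call with a gripper value outside its range is refused whole. The fingers move at their own pace and stop on an object; FORCE is the grip in N (left out, the last holds). Time passes only in rows, so rows that repeat a pose let the fingers close. It gives the time, the measured TCP pose, the force, the opening and the grip force at its end, in the units of the state.
- get_obs(): the state, without advancing time (a new reading comes with each control period).
- get_image(name): name is "side" or "top" or "wrist"; returns (picture, depth): 384x512x3 uint8, red, green, blue; 384x512 float32, m along the optical axis (not along the pixel's ray), 0 where there is no reading.
- camera_params(name): a dict with "fx", "fy", "cx", "cy" (pixels), "camera_from_world" (4x4, takes a point from world to camera coordinates); the wrist camera has in their place "hand_eye" (4x4, takes a point from camera to tool coordinates, whose origin is the TCP and whose axes are the flange's). Camera axes: x right, y up, looking along -z (the intrinsics and any distortion apply to the point x, -y, -z); pixel columns grow to the right and rows downward; lengths in m; the calibration is good to about 2 mm. A picture is of the moment at which its call begins: read the wrist's pose just before it. camera_params takes no time and is no camera call.
- hand_in(): hands the job in; it is judged then, once.
The state is a dict: "time_s": time; "joint_pos": joint angles; "dq": joint speeds; "tau": joint torques, N m; "ee_pos": TCP position; "orientation": TCP orientation; "wrist_force": force on the tool from outside, world axes, zero at the start; "torque": the same for the moment, N m; "width": finger opening in m; "grip_force": force on a finger pad.
Only numpy, scipy, OpenCV 4.12 (cv2) and the standard library are available. Lean on these libraries where they do the work, as an engineer would, in place of code of your own. Each camera call takes 0.05 s, during which the arm holds its last target. There are 200 camera calls.

### The job

Three sealed blue counterweight housings stand on the rubber mat, and in one of them the steel weight has broken loose. Pick the housings up one at a time and shake them until you find the one that rattles, standing any sound one back upright on the mat. Then hold the rattling one out level, about a hand's breadth above the middle of the tilting scrap bin, and finish while still holding it there for sign-off; do not knock the bin or disturb the other things on the cart.

Things in the scene. Friction and masses are not known exactly. Their poses are not given: they have to be found in the camera images.
- housing_1: Sealed opaque blue plastic housing, one of three alike (same look, about 0.32 kg each). Body 120 (x) by 56 (y) by 46 mm high, with a mounting lug 11 mm long, 22 mm wide, 5 mm high at each x end. Origin at the centre of its underside, z up through the lid, x along its length; grip it across the 56 mm. Starts at the mat's -y end, its x within 0.3 rad of the mat's x.
- housing_2: Sealed blue housing like housing_1, in the middle of the mat. In one of the three, a different one from start to start, a 0.19 kg steel slug slides loose (friction about 0.12), 40 mm to either side of the middle along x and 8 mm along y, and knocks on the walls; in the other two a weight of the same mass is held fast in the middle. Shells vary by 20 g.
- housing_3: Sealed blue housing like housing_1 in all outside measures, axes and origin; it starts at the mat's +y end.
- mat: Black ribbed rubber mat fixed on the cart top, 190 (x) by 400 (y) by 4 mm thick; origin at the centre of its underside, z up. The housings stand on it in a row along its y, about 135 mm apart. It lies to the left or to the right of the robot's centre line, the bin on the other side.
- bin_frame: Fixed dark steel frame of the tilting bin: base plate 170 (x) by 268 (y) mm with two upright cheeks 122 mm high at y = +-125 mm carrying the pivot pins (105 mm up, along y). Origin at the centre of its underside, on the cart top.
- bin_mouth (a point): Centre of the open mouth of the tilting steel scrap bin that hangs between the cheeks, at the level of its rim, about 145 mm above the cart top (the higher edge up to 160 mm as the bin starts tilted by up to 0.18 rad about the pins' y axis). Mouth 170 (x) by 220 (y) mm; pale green sprue runners lie inside. The bin swings on its pins if knocked (friction 0.7 N m).
- castor_wheel: Bystander: black nylon castor wheel lying flat, 75 mm across, 30 mm high; origin at the centre of its underside.
- bushing: Bystander: white PTFE bushing standing on end, 40 mm outside, 24 mm bore, 32 mm high; origin at the centre of its underside.
- funnel: Bystander: yellow funnel standing mouth down, 120 mm across, 120 mm high; origin at the centre of its underside.
- mallet: Bystander: mallet lying flat, 282 mm long with a wooden handle, steel head with rubber faces 104 mm wide and 48 mm high; origin below the middle of its length, x towards the head.
- scrap_bin: Tub of the tilting steel scrap bin, 170 (x) by 220 (y) by 100 mm deep; origin on the pivot axis, 105 mm above the cart top; its y axis lies along the pins.
Not all that is in view belongs to the job. What is shaped like the housing_1 but green, red or yellow is not meant.

How it is judged (in metres and radians):
On the way:
1. the housing with the broken weight is lifted clear of the mat and shaken so that the weight slides and knocks on a wall (((distance between weight_a_c0 and housing_1 below 0.06 m and z of housing_1 in the frame of mat above 0.02 m and (contact force between weight_a_c0 and housing_1 above 3.5 N or x of weight_a_c0 in the frame of housing_1 above 0.032 m or x of weight_a_c0 in the frame of housing_1 below -0.032 m)) or (distance between weight_a_c0 and housing_2 below 0.06 m and z of housing_2 in the frame of mat above 0.02 m and (contact force between weight_a_c0 and housing_2 above 3.5 N or x of weight_a_c0 in the frame of housing_2 above 0.032 m or x of weight_a_c0 in the frame of housing_2 below -0.032 m)) or (distance between weight_a_c0 and housing_3 below 0.06 m and z of housing_3 in the frame of mat above 0.02 m and (contact force between weight_a_c0 and housing_3 above 3.5 N or x of weight_a_c0 in the frame of housing_3 above 0.032 m or x of weight_a_c0 in the frame of housing_3 below -0.032 m)))).
At the end, for the whole second after the job is handed in: the rattling housing is held in the fingers, still, level within 0.2 rad, within 60 mm in plan of the middle of the bin mouth, underside 175 to 320 mm above the cart top (rim about 145), touching no part of the bin; the other two stand upright, released and still on the mat (((distance between weight_a_c0 and housing_1 below 0.06 m and (horizontal distance between housing_1 and bin_mouth below 0.06 m and height (world z) of housing_1 between 0.175 and 0.32 m and angle between housing_1's own z axis and vertical below 0.2 rad and linear speed of housing_1 below 0.04 m/s and contact force between the fingers and housing_1 above 2 N and contact force between housing_1 and scrap_bin below 0.05 N and contact force between housing_1 and bin_frame below 0.05 N)) or (not (distance between weight_a_c0 and housing_1 below 0.06 m) and (z of housing_1 in the frame of mat below 0.01 m and angle between housing_1's own z axis and vertical below 0.1 rad and linear speed of housing_1 below 0.03 m/s and contact force between the fingers and housing_1 below 0.1 N and x of housing_1 in the frame of mat between -0.095 and 0.095 m and y of housing_1 in the frame of mat between -0.2 and 0.2 m))) and ((distance between weight_a_c0 and housing_2 below 0.06 m and (horizontal distance between housing_2 and bin_mouth below 0.06 m and height (world z) of housing_2 between 0.175 and 0.32 m and angle between housing_2's own z axis and vertical below 0.2 rad and linear speed of housing_2 below 0.04 m/s and contact force between the fingers and housing_2 above 2 N and contact force between housing_2 and scrap_bin below 0.05 N and contact force between housing_2 and bin_frame below 0.05 N)) or (not (distance between weight_a_c0 and housing_2 below 0.06 m) and (z of housing_2 in the frame of mat below 0.01 m and angle between housing_2's own z axis and vertical below 0.1 rad and linear speed of housing_2 below 0.03 m/s and contact force between the fingers and housing_2 below 0.1 N and x of housing_2 in the frame of mat between -0.095 and 0.095 m and y of housing_2 in the frame of mat between -0.2 and 0.2 m))) and ((distance between weight_a_c0 and housing_3 below 0.06 m and (horizontal distance between housing_3 and bin_mouth below 0.06 m and height (world z) of housing_3 between 0.175 and 0.32 m and angle between housing_3's own z axis and vertical below 0.2 rad and linear speed of housing_3 below 0.04 m/s and contact force between the fingers and housing_3 above 2 N and contact force between housing_3 and scrap_bin below 0.05 N and contact force between housing_3 and bin_frame below 0.05 N)) or (not (distance between weight_a_c0 and housing_3 below 0.06 m) and (z of housing_3 in the frame of mat below 0.01 m and angle between housing_3's own z axis and vertical below 0.1 rad and linear speed of housing_3 below 0.03 m/s and contact force between the fingers and housing_3 below 0.1 N and x of housing_3 in the frame of mat between -0.095 and 0.095 m and y of housing_3 in the frame of mat between -0.2 and 0.2 m)))); the arm keeps its last pose, push and grip.
It fails at once if a bystander (castor wheel, bushing, funnel, mallet) is moved by more than 30 mm (distance of any of castor_wheel, bushing, funnel, mallet from where it was at the start of the episode above 0.03 m).
It fails at once if the scrap bin is knocked so that its mouth swings by more than 10 mm (distance of bin_mouth from where it was at the start of the episode above 0.01 m).
It fails at once if a housing is let go or dropped more than 25 mm above the mat ((z of housing_1 in the frame of mat above 0.029 m and contact force between the fingers and housing_1 below 0.05 N) or (z of housing_2 in the frame of mat above 0.029 m and contact force between the fingers and housing_2 below 0.05 N) or (z of housing_3 in the frame of mat above 0.029 m and contact force between the fingers and housing_3 below 0.05 N)).
It also fails if it takes over 72 s, if anything falls off the work surface, if the arm or the gripper's body presses on something with over 40 N, if the wrist force passes 120 N, or if a joint passes its speed limit or range.

## Working session

There is one attempt and no reset: what is moved stays moved. The work goes in short steps, Python scripts to look and compute and a shell command to move; the robot and the scene stay as the last step left them, time stands still between calls to the robot, and variables do not carry over. Pictures are saved under pics/ and viewed, at most 10 in all, crops included, and the job is handed in when it is done.

```bash
ls; mkdir -p pics; cat > h.py <<'E'
import numpy as np, cv2
from bench import get_obs, get_image, camera_params
from scipy.spatial.transform import Rotation as R
def cloud(name):
    o=get_obs(); im,d=get_image(name); p=camera_params(name)
    v,u=np.mgrid[:384,:512]
    c=np.stack([(u-p['cx'])/p['fx']*d,-(v-p['cy'])/p['fy']*d,-d],-1)
    if 'hand_eye' in p:
        T=np.eye(4);T[:3,:3]=R.from_euler('xyz',o['orientation'],degrees=True).as_matrix();T[:3,3]=o['ee_pos'];T=T@np.array(p['hand_eye'])
    else: T=np.linalg.inv(np.array(p['camera_from_world']))
    w=c@T[:3,:3].T+T[:3,3]; w[d<=0]=np.nan
    return im,d,w
E
python3 - <<'E'
from h import *
ims=[]
for n in('top','side'):
    im,d,w=cloud(n); ims.append(im); np.savez(n,im=im,d=d,w=w); print(n,camera_params(n).keys(),(d>0).mean())
    cv2.imwrite(f'pics/{n}.png',im[...,::-1])
print(get_obs())
E
```

```text
pics
top dict_keys(['fx', 'fy', 'cx', 'cy', 'camera_from_world']) 0.9960683186848959
side dict_keys(['fx', 'fy', 'cx', 'cy', 'camera_from_world']) 0.99462890625
{'time_s': 0.1, 'joint_pos': array([5.64613228e+01, 1.79873616e+01, 2.58297648e+00, 7.46927901e+01,
       3.77705346e-05, 8.20001018e+01]), 'dq': array([ 0.00778213, -0.14725577,  0.12922032,  0.07072067,  0.01820835,
        0.11250784]), 'tau': array([ 2.22003961e-03, -4.81726313e+01,  2.99243367e+01,  1.27906559e-02,
       -1.67527519e-04, -1.18772064e-05]), 'ee_pos': array([0.24765085, 0.5184082 , 0.2304859 ]), 'orientation': array([-1.79903776e+02, -1.35614022e-02,  1.54461210e+02]), 'wrist_force': array([ 0.55499334, -0.29108003, -0.47284887]), 'torque': array([ 0.03280326, -0.03558821, -0.03300626]), 'grip_force': 0.0, 'width': 0.08498172407315033}
```

View pics/top.png

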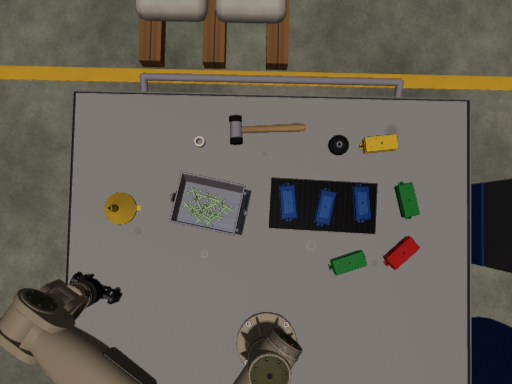

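View pics/side.png

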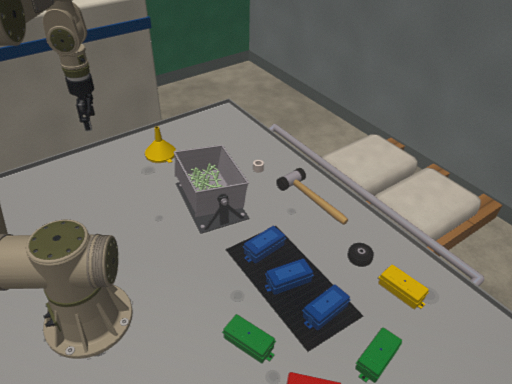

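The top view shows the blue housings on the black mat at about (288,202), (325,207) and (362,204), and the bin at (211,204). The lookalikes are green at (407,200) and (348,263), red at (401,253) and yellow at (380,144). I choose the three blue ones. The side view agrees.

```bash
python3 - <<'E'
from h import *
z=np.load('top.npz');im,w=z['im'],z['w']
hsv=cv2.cvtColor(im,cv2.COLOR_RGB2HSV)
m=cv2.inRange(hsv,(100,120,50),(125,255,255)); m[:, :230]=0;m[:,440:]=0
n,l,s,c=cv2.connectedComponentsWithStats(m)
for i in range(1,n):
    if s[i,4]<100: continue
    q=w[(l==i)]; zt=np.nanmedian(q[:,2]); t=q[abs(q[:,2]-zt)<.012][:,:2]
    r=cv2.minAreaRect((t*1000).astype(np.float32)); print('blue',c[i],s[i,4],zt,r,'mean',np.nanmean(t,0))
x,y,zz=w[...,0],w[...,1],w[...,2]
roi=np.zeros(zz.shape,bool);roi[165:245,160:262]=1
rim=w[roi&(zz>.125)&(zz<.19)]; r=cv2.minAreaRect((rim[:,:2]*1000).astype(np.float32)); print('bin',r,len(rim),np.percentile(rim[:,2],[5,50,95,100]))
inn=w[roi&(zz>.03)]; print(cv2.minAreaRect((inn[:,:2]*1000).astype(np.float32)))
dk=(hsv[...,2]<45)&(zz<.03)&(zz>-.02); dk[:, :262]=0;dk[:,385:]=0;dk[:170]=0;dk[240:]=0
n,l,s,c=cv2.connectedComponentsWithStats(dk.astype(np.uint8));k=1+s[1:,4].argmax();print('mat',cv2.minAreaRect((w[l==k][:,:2]*1000).astype(np.float32)),np.median(zz[l==k]))
cv2.imwrite('pics/crop.png',cv2.resize(im[160:290,160:430,::-1],None,fx=2.9,fy=2.9,interpolation=cv2.INTER_CUBIC))
E
```

```text
blue [287.41621622 201.78558559] 555 0.04954257887470703 ((523.8140258789062, -66.90372467041016), (122.39604949951172, 55.3934211730957), 5.3251848220825195) mean [ 0.52316997 -0.06652329]
blue [361.40875912 202.76824818] 548 0.04987102276745803 ((525.6077880859375, -336.802001953125), (121.9757080078125, 56.21013641357422), 5.245512008666992) mean [ 0.52581215 -0.33710282]
blue [324.50810811 206.87747748] 555 0.049874292454914704 ((509.3810729980469, -203.16539001464844), (57.07870101928711, 120.70586395263672), 78.61041259765625) mean [ 0.50844508 -0.20283657]
bin ((510.4383544921875, 215.0616912841797), (253.14212036132812, 174.6321563720703), 79.24065399169922) 488 [0.1276877  0.14304194 0.15948624 0.16809026]
((510.49200439453125, 215.34373474121094), (280.0907897949219, 174.6321563720703), 79.24065399169922)
mat ((513.1781616210938, -202.53732299804688), (398.72216796875, 187.58834838867188), 88.0645751953125) 0.004488053958892402
```

View pics/crop.png

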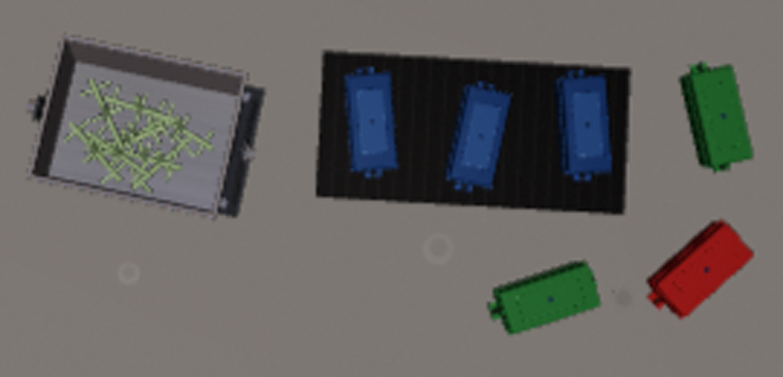

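The crop shows three blue housings on the ribbed mat, with yaws of about 5°, -11° and 5°. It also confirms the bin at the left. Next is a helper that gives the moves in tool axes.

```bash
cat > d.py <<'E'
import sys; from h import *
# usage: x y z yaw (mm,deg) -> turn, shift from current measured pose
o=get_obs();a=[float(v) for v in sys.argv[1:5]]
Rc=R.from_euler('xyz',o['orientation'],degrees=True);Rt=R.from_euler('xyz',[180,0,a[3]],degrees=True)
print('turn',(Rc.inv()*Rt).as_rotvec().round(3),'shift',Rc.inv().apply(np.array(a[:3])-np.array(o['ee_pos'])*1000).round(1))
E
python3 d.py 523.5 -66.8 231 185.3; python3 d.py 523.5 -66.8 90 185.3
```

```text
turn [-0.002 -0.001 -0.538] shift [-5.012e+02 -4.091e+02  1.000e-01]
turn [-0.002 -0.001 -0.538] shift [-501.2 -408.9  141.1]
```

```bash
python3 -m crank '[[[0,0,-0.538],[-250,-204,0],85],[[0,0,-0.538],[-501,-409,0],85],[[0,0,-0.538],[-501,-409,0],85],[[0,0,-0.538],[-501,-409,0],85],[[0,0,-0.538],[-501,-409,0],85],[[0,0,-0.538],[-501,-409,0],85],[[0,0,-0.538],[-501,-409,0],85],[[0,0,-0.538],[-501,-409,0],85],[[0,0,-0.538],[-501,-409,0],85],[[0,0,-0.538],[-501,-409,0],85],[[0,0,-0.538],[-501,-409,0],85],[[0,0,-0.538],[-501,-409,0],85],[[0,0,-0.538],[-501,-409,0],85],[[0,0,-0.538],[-501,-409,0],85],[[0,0,-0.538],[-501,-409,0],85],[[0,0,-0.538],[-501,-409,0],85]]' 60; python3 - <<'E'
from h import *
im,d,w=cloud('wrist')
hsv=cv2.cvtColor(im,cv2.COLOR_RGB2HSV)
m=cv2.inRange(hsv,(100,120,40),(125,255,255))
n,l,s,c=cv2.connectedComponentsWithStats(m)
for i in range(1,n):
    if s[i,4]<400: continue
    q=w[l==i]; q=q[abs(q[:,2]-.05)<.008][:,:2]; print(c[i],s[i],cv2.minAreaRect((q*1000).astype(np.float32)))
E
python3 d.py 523.5 -66.8 12 185.3
```

```text
time_s: 2.1
ee_pos: [0.5235, -0.0655, 0.2315]
orientation: [-180.0, 0.0, -174.7]
wrist_force: [-0.4, 0.0, -0.3]
width: 0.0845
grip_force: 0.0
[147.95453757 143.82734687] [ 114   88   71  113 5763] ((505.3713684082031, -203.30947875976562), (55.60496139526367, 118.95970153808594), 78.6521987915039)
[ 40.59576628 147.58706684] [   0   92   83  109 6897] ((522.753662109375, -337.1401062011719), (118.40596771240234, 57.24357223510742), 4.1000142097473145)
[256.57387807 166.16278577] [ 232  111   50  107 4724] ((521.344482421875, -66.88853454589844), (118.7857666015625, 56.12009811401367), 5.353458404541016)
turn [-0.     0.     0.001] shift [  0.3  -1.1 219.5]
```

```bash
python3 -m crank '[[[0,0,0],[1,-1,60],85],[[0,0,0],[1,-1,120],85],[[0,0,0],[1,-1,160],85],[[0,0,0],[1,-1,190],85],[[0,0,0],[1,-1,210],85],[[0,0,0],[1,-1,219],85],[[0,0,0],[1,-1,219],85],[[0,0,0],[1,-1,219],40],[[0,0,0],[1,-1,219],40],[[0,0,0],[1,-1,219],40],[[0,0,0],[1,-1,219],40],[[0,0,0],[1,-1,219],40],[[0,0,0],[1,-1,219],40]]' 60
```

```text
time_s: 3.78
ee_pos: [0.5238, -0.0674, 0.0136]
orientation: [-180.0, 0.1, -174.7]
wrist_force: [-0.4, 0.1, 5.9]
width: 0.0553
grip_force: 65.0
```

```bash
python3 -m crank '[[[0,0,0],[0,0,-10],40],[[0,0,0],[0,0,-40],40],[[0,0,0],[0,0,-80],40],[[0,0,0],[0,0,-120],40],[[0,0,0],[0,0,-140],40],[[0,0.15,0],[0,0,-140],40],[[0,0.3,0],[0,0,-140],40],[[0,0.4,0],[0,0,-140],40],[[0,0.4,0],[0,0,-140],40],[[0,0.4,0],[0,0,-140],40],[[0,0.4,0],[0,0,-140],40],[[0,0.4,0],[0,0,-140],40],[[0,0.3,0],[0,0,-140],40],[[0,0.2,0],[0,0,-140],40],[[0,0.1,0],[0,0,-140],40],[[0,0,0],[0,0,-140],40],[[0,0,0],[0,0,-140],40],[[0,0,0],[0,0,-140],40],[[0,0,0],[0,0,-140],40],[[0,0,0],[0,0,-140],40]]'; python3 -c "
from h import *
o=get_obs();print(o['torque'],o['wrist_force'],o['tau'])"
python3 -m crank '[[[0,-0.15,0],[0,0,0],40],[[0,-0.3,0],[0,0,0],40],[[0,-0.4,0],[0,0,0],40],[[0,-0.4,0],[0,0,0],40],[[0,-0.4,0],[0,0,0],40],[[0,-0.4,0],[0,0,0],40],[[0,-0.4,0],[0,0,0],40],[[0,-0.3,0],[0,0,0],40],[[0,-0.2,0],[0,0,0],40],[[0,-0.1,0],[0,0,0],40],[[0,0,0],[0,0,0],40],[[0,0,0],[0,0,0],40],[[0,0,0],[0,0,0],40],[[0,0,0],[0,0,0],40],[[0,0,0],[0,0,0],40]]'; python3 -c "
from h import *
o=get_obs();print(o['torque'],o['wrist_force'],o['tau'])"
```

```text
time_s: 6.28
ee_pos: [0.5234, -0.0673, 0.1519]
orientation: [180.0, -0.0, -174.7]
wrist_force: [1.0, 1.0, -3.3]
width: 0.0551
grip_force: 65.8
[ 0.04426734 -0.03397334 -0.0162146 ] [ 1.00523328  0.96477295 -3.29176374] [-1.04676586e-02 -4.54025567e+01  2.95936668e+01  3.99511331e-02
 -6.61402577e-03  1.20890640e-03]
time_s: 8.15
ee_pos: [0.5222, -0.0673, 0.1527]
orientation: [-180.0, 0.1, -174.7]
wrist_force: [-1.0, 0.1, -3.7]
width: 0.0554
grip_force: 66.9
[ 0.02929123  0.00049286 -0.06724547] [-0.9778784   0.11307474 -3.73147851] [ 2.27885001e-02 -4.47203100e+01  2.94984466e+01 -2.66388303e-02
  3.40403123e-03 -1.04339109e-03]
```

```bash
cat > m.py <<'E'
from h import *
T=[]
for i in range(10):
    get_image('wrist');o=get_obs();T.append(np.r_[o['torque'],o['wrist_force'],o['tau'][[1,2,3]]])
print(np.mean(T,0).round(3),np.std(T,0).round(3))
E
python3 m.py
python3 -m crank '[[[0,0.15,0],[0,0,0],40],[[0,0.3,0],[0,0,0],40],[[0,0.45,0],[0,0,0],40],[[0,0.45,0],[0,0,0],40],[[0,0.45,0],[0,0,0],40],[[0,0.45,0],[0,0,0],40],[[0,0.45,0],[0,0,0],40],[[0,0.3,0],[0,0,0],40],[[0,0.2,0],[0,0,0],40],[[0,0.1,0],[0,0,0],40],[[0,0,0],[0,0,0],40],[[0,0,0],[0,0,0],40],[[0,0,0],[0,0,0],40],[[0,0,0],[0,0,0],40],[[0,0,0],[0,0,0],40]]';python3 m.py
```

```text
[-1.1000e-02 -4.0000e-03  1.0000e-03  4.0200e-01  2.8000e-02 -3.2750e+00
 -4.5029e+01  2.9508e+01  1.0000e-03] [0.024 0.028 0.028 0.455 0.343 0.372 0.092 0.02  0.007]
time_s: 10.52
ee_pos: [0.5234, -0.0673, 0.1519]
orientation: [180.0, -0.0, -174.7]
wrist_force: [0.3, -1.2, -2.9]
width: 0.0556
grip_force: 68.2
[ 1.0000e-03 -8.0000e-03  1.3000e-02 -6.9000e-02 -1.5700e-01 -3.0180e+00
 -4.5063e+01  2.9568e+01  1.3000e-02] [0.019 0.018 0.017 0.494 0.756 0.639 0.127 0.031 0.008]
```

Level moments match after opposite tilts, so housing_1 is sound. Standing it back and going to housing_2.

```bash
python3 -m crank '[[[0,0,0],[0,0,40],40],[[0,0,0],[0,0,80],40],[[0,0,0],[0,0,115],40],[[0,0,0],[0,0,132],40],[[0,0,0],[0,0,139],40],[[0,0,0],[0,0,139],40],[[0,0,0],[0,0,139],85],[[0,0,0],[0,0,139],85],[[0,0,0],[0,0,139],85],[[0,0,0],[0,0,139],85],[[0,0,0],[0,0,120],85],[[0,0,0],[0,0,80],85],[[0,0,0],[0,0,40],85],[[0,0,0.15],[14,-40,20],85],[[0,0,0.291],[28.5,-85,20],85],[[0,0,0.291],[28.5,-134,20],85],[[0,0,0.291],[28.5,-134,20],85],[[0,0,0.291],[28.5,-134,20],85]]' 60; python3 d.py 507 -203 13 168.6
python3 - <<'E'
from h import *
im,d,w=cloud('top')
hsv=cv2.cvtColor(im,cv2.COLOR_RGB2HSV)
m=cv2.inRange(hsv,(100,120,40),(125,255,255));m[:, :230]=0;m[:,440:]=0
n,l,s,c=cv2.connectedComponentsWithStats(m)
for i in range(1,n):
    if s[i,4]<100: continue
    q=w[l==i]; q=q[abs(q[:,2]-.05)<.012]; print(c[i],s[i,4],np.nanmedian(q[:,2]),cv2.minAreaRect((q[:,:2]*1000).astype(np.float32)))
E
```

```text
time_s: 13.28
ee_pos: [0.5063, -0.2031, 0.132]
orientation: [180.0, -0.1, 168.6]
wrist_force: [0.3, -0.3, 0.8]
width: 0.0847
grip_force: 0.0
turn [ 0.001 -0.001 -0.   ] shift [-8.00e-01  1.00e-01  1.19e+02]
[287.54878049 201.90592334] 574 0.04994477353201909 ((523.4161987304688, -67.32177734375), (122.14144897460938, 57.464744567871094), 4.842545986175537)
[325.56153846 193.53846154] 130 0.0504225758967527 ((552.0704956054688, -211.42919921875), (53.48896026611328, 33.94004440307617), 83.19233703613281)
[321.6147541 216.6557377] 244 0.049966905660735916 ((475.5699462890625, -196.70838928222656), (58.04903030395508, 53.631744384765625), 79.93856048583984)
```

Housing_1 stands upright in place. Descending on housing_2, gripping, lifting and tilting it.

```bash
python3 -m crank '[[[0,0,0],[-1,0,50],85],[[0,0,0],[-1,0,90],85],[[0,0,0],[-1,0,112],85],[[0,0,0],[-1,0,119],85],[[0,0,0],[-1,0,119],85],[[0,0,0],[-1,0,119],40],[[0,0,0],[-1,0,119],40],[[0,0,0],[-1,0,119],40],[[0,0,0],[-1,0,119],40],[[0,0,0],[-1,0,119],40],[[0,0,0],[-1,0,119],40],[[0,0,0],[-1,0,109],40],[[0,0,0],[-1,0,79],40],[[0,0,0],[-1,0,39],40],[[0,0,0],[-1,0,-1],40],[[0,0,0],[-1,0,-21],40],[[0,0,0],[-1,0,-21],40]]' 60
python3 -m crank '[[[0,0.15,0],[0,0,0],40],[[0,0.3,0],[0,0,0],40],[[0,0.45,0],[0,0,0],40],[[0,0.45,0],[0,0,0],40],[[0,0.45,0],[0,0,0],40],[[0,0.45,0],[0,0,0],40],[[0,0.45,0],[0,0,0],40],[[0,0.3,0],[0,0,0],40],[[0,0.2,0],[0,0,0],40],[[0,0.1,0],[0,0,0],40],[[0,0,0],[0,0,0],40],[[0,0,0],[0,0,0],40],[[0,0,0],[0,0,0],40],[[0,0,0],[0,0,0],40],[[0,0,0],[0,0,0],40]]';python3 m.py
python3 -m crank '[[[0,-0.15,0],[0,0,0],40],[[0,-0.3,0],[0,0,0],40],[[0,-0.45,0],[0,0,0],40],[[0,-0.45,0],[0,0,0],40],[[0,-0.45,0],[0,0,0],40],[[0,-0.45,0],[0,0,0],40],[[0,-0.45,0],[0,0,0],40],[[0,-0.3,0],[0,0,0],40],[[0,-0.2,0],[0,0,0],40],[[0,-0.1,0],[0,0,0],40],[[0,0,0],[0,0,0],40],[[0,0,0],[0,0,0],40],[[0,0,0],[0,0,0],40],[[0,0,0],[0,0,0],40],[[0,0,0],[0,0,0],40]]';python3 m.py
```

```text
time_s: 15.45
ee_pos: [0.5085, -0.2041, 0.1551]
orientation: [-179.9, 0.2, 168.6]
wrist_force: [0.6, -0.3, -3.6]
width: 0.0555
grip_force: 64.6
time_s: 17.32
ee_pos: [0.5083, -0.2038, 0.1529]
orientation: [180.0, -0.0, 168.6]
wrist_force: [-0.1, 1.5, -2.5]
width: 0.055
grip_force: 67.5
[-4.0000e-03 -1.9000e-02 -7.0000e-03 -1.8100e-01 -3.9100e-01 -2.9690e+00
 -4.7374e+01  2.9766e+01  1.5000e-02] [0.024 0.017 0.027 0.295 0.374 0.566 0.137 0.034 0.008]
time_s: 19.7
ee_pos: [0.5072, -0.2034, 0.1537]
orientation: [-180.0, 0.1, 168.6]
wrist_force: [0.2, 0.2, -3.4]
width: 0.055
grip_force: 68.2
[-9.0000e-03 -8.0000e-03 -2.0000e-03  6.0000e-02  5.0000e-02 -3.3990e+00
 -4.7330e+01  2.9705e+01  2.0000e-03] [0.027 0.034 0.026 0.576 0.527 0.372 0.1   0.017 0.009]
```

Housing_2 shows no change either. Standing it back and going to housing_3.

```bash
python3 -m crank '[[[0,0,0],[0,0,40],40],[[0,0,0],[0,0,80],40],[[0,0,0],[0,0,115],40],[[0,0,0],[0,0,132],40],[[0,0,0],[0,0,139],40],[[0,0,0],[0,0,139],40],[[0,0,0],[0,0,139],85],[[0,0,0],[0,0,139],85],[[0,0,0],[0,0,139],85],[[0,0,0],[0,0,139],85],[[0,0,0],[0,0,120],85],[[0,0,0],[0,0,80],85],[[0,0,0],[0,0,40],85],[[0,0,-0.15],[-20,-40,20],85],[[0,0,-0.283],[-43,-85,20],85],[[0,0,-0.283],[-43,-127.5,20],85],[[0,0,-0.283],[-43,-127.5,20],85],[[0,0,-0.283],[-43,-127.5,20],85]]' 60; python3 d.py 524 -337 13 184.8
python3 - <<'E'
from h import *
im,d,w=cloud('top')
hsv=cv2.cvtColor(im,cv2.COLOR_RGB2HSV)
m=cv2.inRange(hsv,(100,120,40),(125,255,255));m[:, :230]=0;m[:,440:]=0
n,l,s,c=cv2.connectedComponentsWithStats(m)
for i in range(1,n):
    if s[i,4]<100: continue
    q=w[l==i]; q=q[abs(q[:,2]-.05)<.012]; print(c[i],s[i,4],np.nanmedian(q[:,2]),cv2.minAreaRect((q[:,:2]*1000).astype(np.float32)))
E
```

```text
time_s: 22.45
ee_pos: [0.5243, -0.3365, 0.1329]
orientation: [179.9, -0.0, -175.2]
wrist_force: [0.0, 0.7, 0.4]
width: 0.0849
grip_force: 0.0
turn [ 0.001 -0.001 -0.   ] shift [  0.2  -0.6 119.9]
[287.55846422 201.87609075] 573 0.050097427248585014 ((523.4999389648438, -67.49351501464844), (122.12542724609375, 56.858428955078125), 5.053308010101318)
[360.02427184 191.49029126] 206 0.050407208897000566 ((565.7352294921875, -333.798583984375), (41.671424865722656, 55.76726150512695), 10.525609016418457)
[324.16952055 206.92465753] 584 0.050018453812337826 ((508.3983154296875, -203.22381591796875), (56.42972946166992, 121.77558135986328), 77.76666259765625)
[361.7605042 213.3697479] 238 0.050907101928023724 ((488.77880859375, -340.2752380371094), (47.55952453613281, 56.49423599243164), 1.2122642993927002)
```

```bash
python3 -m crank '[[[0,0,0],[0,-0.5,50],85],[[0,0,0],[0,-0.5,90],85],[[0,0,0],[0,-0.5,112],85],[[0,0,0],[0,-0.5,119],85],[[0,0,0],[0,-0.5,119],85],[[0,0,0],[0,-0.5,119],40],[[0,0,0],[0,-0.5,119],40],[[0,0,0],[0,-0.5,119],40],[[0,0,0],[0,-0.5,119],40],[[0,0,0],[0,-0.5,119],40],[[0,0,0],[0,-0.5,119],40],[[0,0,0],[0,-0.5,109],40],[[0,0,0],[0,-0.5,79],40],[[0,0,0],[0,-0.5,39],40],[[0,0,0],[0,-0.5,-1],40],[[0,0,0],[0,-0.5,-21],40],[[0,0,0],[0,-0.5,-21],40]]' 60
python3 -m crank '[[[0,0.15,0],[0,0,0],40],[[0,0.3,0],[0,0,0],40],[[0,0.45,0],[0,0,0],40],[[0,0.45,0],[0,0,0],40],[[0,0.45,0],[0,0,0],40],[[0,0.45,0],[0,0,0],40],[[0,0.45,0],[0,0,0],40],[[0,0.3,0],[0,0,0],40],[[0,0.2,0],[0,0,0],40],[[0,0.1,0],[0,0,0],40],[[0,0,0],[0,0,0],40],[[0,0,0],[0,0,0],40],[[0,0,0],[0,0,0],40],[[0,0,0],[0,0,0],40],[[0,0,0],[0,0,0],40]]';python3 m.py
python3 -m crank '[[[0,-0.15,0],[0,0,0],40],[[0,-0.3,0],[0,0,0],40],[[0,-0.45,0],[0,0,0],40],[[0,-0.45,0],[0,0,0],40],[[0,-0.45,0],[0,0,0],40],[[0,-0.45,0],[0,0,0],40],[[0,-0.45,0],[0,0,0],40],[[0,-0.3,0],[0,0,0],40],[[0,-0.2,0],[0,0,0],40],[[0,-0.1,0],[0,0,0],40],[[0,0,0],[0,0,0],40],[[0,0,0],[0,0,0],40],[[0,0,0],[0,0,0],40],[[0,0,0],[0,0,0],40],[[0,0,0],[0,0,0],40]]';python3 m.py
```

```text
time_s: 24.62
ee_pos: [0.5254, -0.3382, 0.1561]
orientation: [-179.9, 0.1, -175.2]
wrist_force: [-0.1, 0.4, -3.3]
width: 0.0551
grip_force: 64.8
time_s: 26.5
ee_pos: [0.5253, -0.3374, 0.1538]
orientation: [180.0, -0.0, -175.1]
wrist_force: [-0.1, -0.6, -4.1]
width: 0.0551
grip_force: 67.6
[-1.0000e-02  6.5000e-02  6.0000e-03 -9.3000e-02  2.4900e-01 -3.2160e+00
 -5.6208e+01  3.0488e+01 -4.0000e-02] [0.024 0.031 0.015 0.264 0.404 0.429 0.13  0.033 0.008]
time_s: 28.88
ee_pos: [0.5241, -0.3377, 0.1546]
orientation: [-180.0, 0.0, -175.2]
wrist_force: [0.6, -0.4, -3.2]
width: 0.0547
grip_force: 68.1
[ 1.6000e-02 -8.3000e-02 -1.2000e-02  2.5000e-01 -3.1000e-02 -3.3560e+00
 -5.6069e+01  3.0341e+01  4.6000e-02] [0.025 0.032 0.034 0.43  0.324 0.39  0.079 0.019 0.006]
```

The moment flips from +0.065 to -0.083 N m, the 0.15 expected, so housing_3 rattles. Carrying it over the bin.

```bash
python3 -m crank '[[[0,0,0],[0,0,-20],40],[[0,0,0],[0,0,-60],40],[[0,0,0],[0,0,-95],40],[[0,0,0],[-1,15,-105],40],[[0,0,0],[-3,50,-105],40],[[0,0,0],[-5,90,-105],40],[[0,0,0],[-8,135,-105],40],[[0,0,0],[-11,180,-105],40],[[0,0,0],[-13,225,-105],40],[[0,0,0],[-16,270,-105],40],[[0,0,0],[-19,315,-105],40],[[0,0,0],[-22,360,-105],40],[[0,0,0],[-24,405,-105],40],[[0,0,0],[-27,450,-105],40],[[0,0,0],[-30,490,-105],40],[[0,0,0],[-31,520,-105],40],[[0,0,0],[-32,540,-105],40],[[0,0,0],[-33,552,-105],40],[[0,0,0],[-33,552,-105],40],[[0,0,0],[-33,552,-105],40]]' 60
python3 -m crank '[[[0,0,0],[0,0,0],40],[[0,0,0],[0,0,0],40],[[0,0,0],[0,0,0],40],[[0,0,0],[0,0,0],40]]'
python3 - <<'E'
from h import *
t,_,w=cloud('top');s,_,_=cloud('side')
hsv=cv2.cvtColor(t,cv2.COLOR_RGB2HSV)
m=cv2.inRange(hsv,(100,120,40),(125,255,255));m[:,440:]=0
n,l,st,c=cv2.connectedComponentsWithStats(m)
for i in range(1,n):
    if st[i,4]<60: continue
    q=w[l==i]; print(c[i],st[i,4],np.nanmedian(q[:,2]),cv2.minAreaRect((q[:,:2]*1000).astype(np.float32)))
cv2.imwrite('pics/end.png',np.vstack([t[150:300,100:450],s[100:360,100:450]])[...,::-1])
E
```

```text
time_s: 31.88
ee_pos: [0.5112, 0.2145, 0.2592]
orientation: [-180.0, -0.0, -175.2]
wrist_force: [0.5, 0.6, -3.8]
width: 0.0552
grip_force: 68.2
time_s: 32.38
ee_pos: [0.5112, 0.2151, 0.2593]
orientation: [180.0, 0.0, -175.2]
wrist_force: [0.3, 0.1, -2.8]
width: 0.0552
grip_force: 68.3
[207.13265306 186.3877551 ] 98 0.29250575639352494 ((553.40234375, 201.77212524414062), (56.7193489074707, 15.805523872375488), 38.07817077636719)
[287.58362369 201.86236934] 574 0.049726048155482205 ((520.6249389648438, -68.61663818359375), (141.50135803222656, 40.14316940307617), 17.409147262573242)
[324.16952055 206.92465753] 584 0.04971743546892715 ((506.9743957519531, -201.87066650390625), (49.2287483215332, 141.31922912597656), 66.33364868164062)
[209.12087912 214.51648352] 91 0.293077141438437 ((473.739501953125, 185.0836181640625), (46.04426956176758, 51.044525146484375), 18.320825576782227)
```

View pics/end.png

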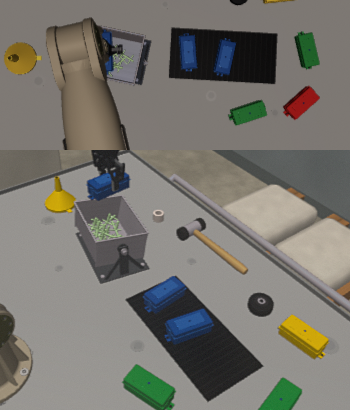

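The picture shows housing_3 held level above the bin (side part, about (108,185)). The two sound housings stand on the mat and the bystanders are in place. Handing in.

```bash
python3 -c "from bench import hand_in; print(hand_in())"
```

```text
the job is handed in; nothing more can be done
None
```

I found housing_3 to be the rattling one and handed the job in (no verdict shown) with it held level over the middle of the bin, underside about 250 mm up; housing_1 and housing_2 stand upright on the mat.

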